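Find the hidden notch of a dividing head and lock it

ROBOT

A 6-joint arm with a two-finger parallel gripper is mounted at the origin on the work surface. World frame = base frame: x ahead of the robot, y to its left, z up, the work surface at z = 0. Lengths are in mm, angles in rad, forces in N, time in s.
With the tool pointing down it reaches from about 350 to 975 mm from the base axis. Payload 7.1 kg.
Tool frame: the origin (TCP) lies at the very end of the fingers, on their centre line; the grasp point (between the pads) lies 19 mm behind it; z points along the fingers, y is the line along which they close (so a half turn about z gives the same grasp; the last joint's range is limited). The gripper opens to 88 mm and grips with 3 to 60 N. Pads are 20 mm wide; open, the fingers measure 115 mm over their backs; the gripper's body (75 mm by 178 mm) begins 61 mm behind the grasp point.
Start: joints at [1.29, 0.423, 1.63, -0, 1.089, -0.019], TCP at [161.731, 603.695, 222.675] pointing down, gripper open.
Joint ranges: [-3, 3], [-0.9, 2.11], [0.09, 2.58], [-1.31, 4.45], [0.11, 2.69], [-2.54, 2.54]. Speed limits (rad/s): [2.39, 2.39, 3.01, 3.14, 3.14, 3.14].

INTERFACE

Orientations are given as a rotation vector (axis times angle).
In Python, from workcell import get_obs, get_image, job, models gives the robot as it stands.
- The arm moves only by the tool jog_arm, never from a script. Its argument "increments" is one flat list of numbers, 7 for each row, row after row: the turn, a rotation vector about the tool's x, y, z in degrees, then the shift along the tool's x, y, z in mm, then the opening in per cent of the stroke, from 0 (shut) to 100 (fully open). A call has 1 to 12 rows; each row shifts and turns the commanded pose from where the row before left it, along the tool's axes as they then stand; what a row does not reach is not made up. A row lasts 1/8 s, in which the tool goes at most 62.5 mm and 10.7 degrees, less where a joint would pass 70% of its speed; a pose out of reach is approached as far as the arm can. A call is refused whole if a number of a shift passes 62.5 or a number of a turn 10.7, either way. A call with a gripper value outside its range is refused whole. The fingers move at their own pace and stop on an object; the grip force is fixed at half the most. Time passes only in rows, so rows that do not move let the fingers close. It gives the time, the measured TCP pose, the force, the opening and the grip force at its end, in the units of the state.
- get_obs(): the state, without advancing time (a new reading comes with each control period).
- get_image(name): name is "side" or "top" or "wrist"; returns a dict with "pixels" (420x560x3 uint8, blue, green, red), "depth" (420x560 float32, mm along the optical axis (not along the pixel's ray), 0 where there is no reading), "fx", "fy", "cx", "cy" (pixels), "cam_to_world" (4x4, takes a point from camera to world coordinates); the wrist camera has in their place "tool_from_camera" (4x4, takes a point from camera to tool coordinates, whose origin is the TCP and whose axes are the flange's). Camera axes: x right, y up, looking along -z (the intrinsics and any distortion apply to the point x, -y, -z); pixel columns grow to the right and rows downward; lengths in mm; the calibration is good to about 2 mm. A picture is of the moment at which its call begins: read the wrist's pose just before it.
- job.close_job(): hands the job in; it is judged then, once.
Trained networks look in the newest picture that a camera, given by its name, has taken for a name from the list of things; names that differ only in an ending like _2 or _b are one class to them, and where a whole thing is asked for, a point or a joint stands for the part that bears it (a point fixed in the world has none). Each returns a list of dicts, best first, with "p" (0 to 1); they miss things now and then, are a little off and sometimes report something else, mostly with a low value. They report only what shows in the picture. A call takes as long as a camera call.
- models.look_for(target, camera): "centre" ([x, y, z] in mm, in world coordinates, good to about 4 mm: the middle of the surface that is visible of it).
- models.regions_of(target, camera): "region" (420x560 bool, what is visible of it).
The state is a dict: "t": time; "qpos": joint angles; "qvel": joint speeds; "joint_torque": joint torques, N m; "ee_pos": TCP position; "orientation": TCP orientation; "ft_force": force on the tool from outside, world axes, zero at the start; "moment": the same for the moment, N m; "width": finger opening in mm; "grasp_force": force on a finger pad.
Only numpy, scipy, OpenCV 4.12 (cv2) and the standard library are available. Lean on these libraries where they do the work, as an engineer would, in place of code of your own. Each camera call takes 0.05 s, during which the arm holds its last target. There are 200 camera calls.

TASK

Lock the dividing head on the turning bench: turn its black index knob clockwise until you feel the turning resistance dip at the hidden notch, then push the knob down fully home there, without forcing it down on solid metal. Then swing the red keeper over the knob's flange as far as it goes, and leave the other things on the bench where they are.

Things in the scene. Friction and masses are not known exactly. Their poses are not given: they have to be found in the camera images.
- head: Green dividing head, fixed to the bench: block x -80 to 80, y -105 to 75 mm, top face 70 mm above the bench, on a steel base plate 12 mm thick (x -140 to 100, y -120 to 100 mm). A chuck with a turned wooden spindle sticks out of its +y side to y = 175 mm, up to 80 mm high. Origin on the bench under the knob's vertical axis; z up.
- knob: Index knob on the head: steel flange, diameter 68, 7 mm thick, with a black grip bar 44 long x 14 wide x 40 mm tall on it. Turns about the vertical axis and slides down along it. Origin at the centre of the flange's underside, 81 mm above the bench when up, 72 when home; bar from 7 to 47 mm above it. x: along the bar to its white mark.
- knob_grip (a point): Point to grip the bar: on the knob's axis, 31 mm above the flange's underside, 16 mm below the top of the bar. x along the bar, so the fingers close along y. One hidden notch, seen nowhere, lies 0.3 to 1.4 rad clockwise (seen from above) of the start. The knob turns either way and past the notch; its stops are 2.2 rad apart, the first 0.1 to 0.45 rad behind the start.
- knob_axis (a point): Knob axis at the top face of the head (70 mm high). Feel: away from the notch a steady friction of about 0.1 N m. At the notch a sprung ball drops in: within the 0.1 rad before the notch centre it pulls the knob on, and the torque dips to 0.25 to 0.4 N m below steady; at the centre it is back at steady; in the 0.1 rad after, it resists with 0.3 to 0.5 N m more; then it is steady again.
- knob_press (a joint): How far the knob is pushed down: 0 up, 0.009 m home (a firm stop). Sliding takes about 6 N and it stays where left. Within about 0.06 rad of the notch centre it goes home (round-ended pin, 8 mm, 30 mm off the axis, into a slot 12 mm wide); elsewhere it meets solid metal after about 1 mm, where pushing on with over 30 N counts as forcing.
- keeper: Red keeper: flat latch arm 14 wide, 7 mm thick, swinging level, its underside 80.5 mm above the bench, tip 48 mm from its pivot. Origin on the pivot axis at the underside; -x points along the arm to the tip, z up. Stays where left (0.06 N m friction). With the knob up the flange's rim blocks it; with the knob home its tip passes over the flange.
- keeper_post (a point): On the keeper's upright round red post, 10 mm in diameter, 24 mm from the pivot along the arm, to push or pinch it by: this point is 26 mm above the arm's underside; the post stands free from 19 mm below it to 10 mm above it.
- keeper_pivot (a point): Top of the keeper on its vertical pivot axis, 87.5 mm above the bench, 75 mm from the knob axis (at y = -75 mm of the head).
- keeper_swing (a joint): Keeper angle: 0 = arm along -x of the head (open); grows clockwise seen from above to a stop at 1.571 rad = arm points at the knob axis, tip over the flange (closed). Starts at 0 to 0.4.
- pawn: Bystander: turned wooden pawn, 30 mm across, 43 mm high, standing on the base plate of the head. Origin under its centre.
- wedge: Bystander: wooden block 32 x 60 x 18 mm lying on the base plate of the head. Origin under its centre.
- gouge: Bystander: hand tool 240 mm long lying on the bench, handle to -x.
- polish: Bystander: jar of polish, 64 mm across, 100 mm high. Origin under its centre.
- candlestick: Bystander: turned candlestick, foot 80 mm across, 130 mm high. Origin under its centre.
- bowl: Bystander: wooden bowl, 120 mm across, 45 mm high. Origin under its centre.

How it is judged:
By the outcome, as a careful person would: the job done as asked, in the order asked, and still so for the second after the job is handed in, with the robot touching nothing.
It also fails if it takes over 72 s, if anything falls off the work surface, if the arm or the gripper's body presses on something with over 40 N, if the wrist force passes 120 N, or if a joint passes its speed limit or range.

## Working session

There is one attempt and no reset: what is moved stays moved. The work goes in short steps, Python scripts to look and compute and a tool call to move; the robot and the scene stay as the last step left them, time stands still between calls to the robot, and variables do not carry over. Pictures are saved under pics/ and viewed, at most 10 in all, crops included, and the job is handed in when it is done.

Besides the shell and the picture viewer there is one more tool, called after "Request:" as name(argument=value, ...) on one line, values as JSON. jog_arm: Moves the arm, as the interface text tells. Its arguments: {"type":"object","properties":{"increments":{"type":"array"}},"required":["increments"]}

```bash
mkdir -p pics; cat > h.py <<'E'
import numpy as np, cv2
from workcell import get_obs,get_image,job,models
np.set_printoptions(precision=3,suppress=True)
def cloud(im,mask=None):
    d=im["depth"]; v,u=np.nonzero((d>0) if mask is None else (d>0)&mask)
    z=d[v,u]; p=np.c_[(u-im["cx"])/im["fx"]*z,-(v-im["cy"])/im["fy"]*z,-z]
    T=im["cam_to_world"]; return p@T[:3,:3].T+T[:3,3]
E
python3 - <<'E'
from h import *
o=get_obs(); print({k:o[k] for k in o})
for c in ("top","side"):
    im=get_image(c); cv2.imwrite(f"pics/{c}0.png",im["pixels"])
    for t in ("head","knob","knob_grip","keeper","keeper_post","keeper_pivot","pawn","wedge","polish","candlestick","bowl","gouge"):
        print(c,t,[(np.round(r["centre"],1),round(r["p"],2)) for r in models.look_for(t,c)[:2]])
E
```

```text
{'t': 0.0, 'qpos': array([ 1.29 ,  0.424,  1.631, -0.   ,  1.089, -0.019]), 'qvel': array([-0.001,  0.002, -0.001, -0.001, -0.001,  0.001]), 'joint_torque': array([  0.   , -54.461, -27.367,   0.064,   0.023,  -0.   ]), 'ee_pos': array([161.583, 603.175, 221.908]), 'orientation': array([-0.41 , -3.114,  0.002]), 'ft_force': array([-0.31 ,  0.284,  0.093]), 'moment': array([0.009, 0.015, 0.044]), 'grasp_force': 0.0, 'width': 87.48931319201765}
top head [(array([545.7,  62. ,  76.3]), 0.94)]
top knob [(array([559.4,  64.9,  90. ]), 0.59)]
top knob_grip [(array([554. ,  63.3,  94. ]), 0.78)]
top keeper [(array([531.4,  -5.3,  87.2]), 0.57), (array([546.6,  59. ,  77.2]), 0.4)]
top keeper_post []
top keeper_pivot [(array([535. ,   1.1,  86.5]), 0.48)]
top pawn [(array([448.6, 133.8,  23.3]), 0.45)]
top wedge [(array([436.5,  55.8,  27.1]), 0.53)]
top polish [(array([ 572.7, -359.6,  101.5]), 0.83)]
top candlestick [(array([571.6, 359.3,  20.6]), 0.77)]
top bowl [(array([423.3, 363.1,  20. ]), 0.6)]
top gouge [(array([ 351.5, -368.4,   23.8]), 0.89), (array([542. ,  59.8,  74.5]), 0.67)]
side head []
side knob [(array([548. ,  58.1,  87.9]), 0.73)]
side knob_grip [(array([548.9,  59.7,  84.9]), 0.81), (array([449.6, 129.3,  21.4]), 0.74)]
side keeper [(array([523.1,   3. ,  87.1]), 0.48), (array([528.8,   5.8,  69.9]), 0.41)]
side keeper_post [(array([527.4,  -3.3,  86.2]), 0.63)]
side keeper_pivot [(array([530.1,  -7.2,  89.3]), 0.48)]
side pawn [(array([528.2,   4. ,  89. ]), 0.54)]
side wedge [(array([439.7,  45.4,  32.2]), 0.81), (array([548.1,  57. ,  91. ]), 0.65)]
side polish [(array([ 564.1, -376. ,   77.2]), 0.8)]
side candlestick []
side bowl [(array([424.3, 380.1,  25.1]), 0.75)]
side gouge [(array([ 393.5, -355.5,   18.3]), 0.86)]
```

View pics/top0.png

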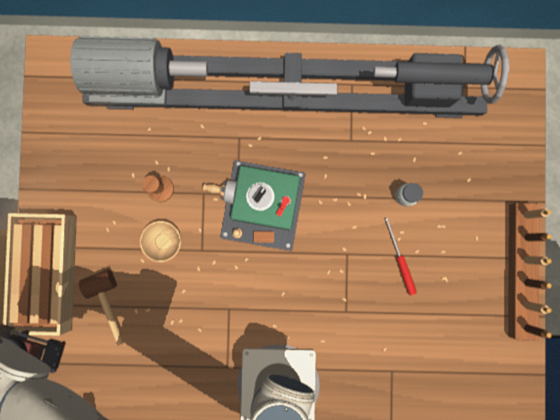

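View pics/side0.png

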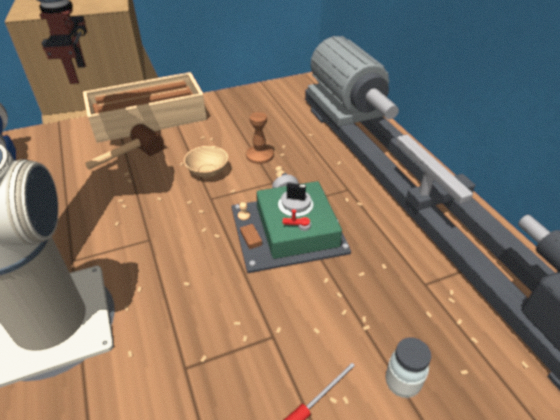

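```bash
cat > m.py <<'E'
from h import *
for c in ("top","side"):
    im=get_image(c); d=im["depth"]; px=im["pixels"].astype(int)
    full=np.zeros(d.shape+(3,)); P=cloud(im); full[d>0]=P
    near=(np.hypot(full[...,0]-545,full[...,1]-62)<140)&(d>0)
    b,g,r=px[...,0],px[...,1],px[...,2]
    red=near&(r>110)&(r>2*g)&(r>2*b)&(full[...,2]>60)
    blk=near&(px.max(2)<70)&(full[...,2]>110)
    grn=near&(g>1.2*r)&(g>1.1*b)&(abs(full[...,2]-70)<6)
    knob=near&(full[...,2]>116)&(full[...,2]<140)
    fl=near&(full[...,2]>83)&(full[...,2]<95)&~red&(np.hypot(full[...,0]-552,full[...,1]-62)<45)
    for n,m in (("red",red),("blk",blk),("knobtop",knob),("flange",fl),("green",grn)):
        q=full[m]
        if len(q)<8: print(c,n,len(q)); continue
        rc=cv2.minAreaRect(q[:,:2].astype(np.float32))
        print(c,n,len(q),q.mean(0),"z",np.percentile(q[:,2],[5,50,95]),"rect",np.round(rc[0],1),np.round(rc[1],1),round(rc[2],1))
    q=full[red]; 
    if len(q)>5:
        for lo,hi in((78,95),(97,125)):
            s=q[(q[:,2]>lo)&(q[:,2]<hi)]; print("  red z",lo,hi,len(s),s.mean(0) if len(s) else "", np.ptp(s,axis=0) if len(s) else "")
E
python3 m.py
```

```text
top red 104 [531.647   2.034  90.632] z [ 82.504  88.205 116.254] rect [531.1   3.8] [18.9 56.5] 59.6
top blk 46 [553.259  70.058 128.597] z [123.928 128.213 133.863] rect [555.9  69.1] [12.7 35. ] 54.7
top knobtop 89 [554.384  63.497 126.997] z [119.035 127.413 133.163] rect [549.9  38.5] [85.  41.8] 77.9
top flange 316 [556.541  67.33   88.766] z [83.87  88.754 93.371] rect [557.1  68.6] [63.8 65.7] 1.3
top green 2346 [554.779  53.032  70.293] z [65.703 70.374 74.824] rect [555.   53.5] [179.4 159.7] 81.2
  red z 78 95 87 [532.448   1.51   87.697] [52.261 30.733 13.134]
  red z 97 125 12 [524.944   3.894 114.193] [18.052  5.68  23.177]
side red 183 [529.091  -1.571  89.606] z [ 81.62   87.795 114.966] rect [529.6  -0.1] [20.5 54.8] 62.3
side blk 137 [554.993  61.996 120.602] z [111.256 121.013 128.852] rect [556.8  62.8] [11.2 39.3] 57.1
side knobtop 159 [555.54   60.59  124.292] z [116.782 125.877 129.74 ] rect [537.3  42.4] [80.6 43.1] 48.5
side flange 323 [552.339  55.819  88.244] z [84.463 88.198 92.521] rect [555.2  61.4] [57.9 64.5] 65.7
side green 2440 [547.921  33.126  69.866] z [66.765 70.047 72.202] rect [553.8  49.3] [181.1 157.7] 81.3
  red z 78 95 151 [530.194  -2.281  87.18 ] [53.591 35.797 15.236]
  red z 97 125 23 [524.321  -0.135 109.758] [ 7.87   6.75  20.168]
```

The top view shows the green head at about (262,198), the black bar at (260,194) running upper right to lower left, the red keeper at (284,206), the wedge at (264,237) and the pawn at (237,232). The side view agrees, with the post near (295,214). The head is yawed about −8.8°, the knob axis is near (556,66), and the bar lies along about 145°. I'll move above it.

Request:
jog_arm(increments=[0,0,10,0,0,0,60,0,0,10,0,0,0,60,0,0,0,-57,-19.5,0,60,0,0,0,-57,-19.5,0,60,0,0,0,-57,-19.5,0,60,0,0,0,-57,-19.5,0,60,0,0,0,-57,-19.5,0,60,0,0,0,-57,-19.5,0,60,0,0,0,-57,-19.5,0,60,0,0,0,-57,-19.5,0,60,0,0,0,-57,-19.5,0,60,0,0,0,-57,-19.5,0,60])

```text
t: 2.9
ee_pos: [517.9, 115.3, 223.0]
orientation: [0.945, 2.996, 0.001]
ft_force: [-0.0, 0.7, 0.4]
width: 52.8
grasp_force: 0.0
```

Request:
jog_arm(increments=[0,0,0,-57,-19.5,0,60,0,0,0,0,0,0,60,0,0,0,0,0,0,60])

```text
t: 3.28
ee_pos: [551.8, 68.3, 222.4]
orientation: [-0.946, -2.995, 0.0]
ft_force: [-0.5, 0.1, 0.2]
width: 52.7
grasp_force: 0.0
```

```bash
cat > w.py <<'E'
from h import *
import sys
from scipy.spatial.transform import Rotation as Ro
def wim():
    o=get_obs(); im=get_image("wrist"); T=np.eye(4); T[:3,:3]=Ro.from_rotvec(o["orientation"]).as_matrix(); T[:3,3]=o["ee_pos"]
    im["cam_to_world"]=T@im["tool_from_camera"]; return o,im
if __name__=="__main__":
    o,im=wim(); print(o["t"],o["ee_pos"],o["orientation"],o["qpos"]); R=Ro.from_rotvec(o["orientation"]).as_matrix(); print("tool x ang",np.degrees(np.arctan2(R[1,0],R[0,0])),"z",R[:,2])
    cv2.imwrite("pics/"+sys.argv[1],im["pixels"])
    d=im["depth"]; full=np.zeros(d.shape+(3,)); full[d>0]=cloud(im); px=im["pixels"].astype(int); b,g,r=px[...,0],px[...,1],px[...,2]; z=full[...,2]
    near=(d>0)&(np.hypot(full[...,0]-556,full[...,1]-66)<40)
    red=(d>0)&(r>90)&(r>2*g)&(r>2*b)&(z>60)&(np.hypot(full[...,0]-545,full[...,1]+8)<65)
    for n,m in (("bartop",near&(z>122)&(z<136)),("flange",near&(z>83)&(z<94)&~red),("arm",red&(z<94)),("post",red&(z>98)),("posttop",red&(z>113))):
        q=full[m]
        if len(q)<8: print(n,len(q)); continue
        rc=cv2.minAreaRect(q[:,:2].astype(np.float32)); print(n,len(q),q.mean(0),np.percentile(q[:,2],[5,50,95]),np.round(rc[0],1),np.round(rc[1],1),round(rc[2],1), "circ",np.round(cv2.minEnclosingCircle(q[:,:2].astype(np.float32)),1) if 0 else "")
E
python3 w.py w1.png
```

```text
3.275 [551.849  68.287 222.399] [-0.946 -2.995  0.   ] [ 0.102  0.323  1.784  0.     1.036 -0.858]
tool x ang 144.9465088758334 z [-0.001  0.    -1.   ]
bartop 821 [556.483  66.809 127.532] [125.504 127.683 129.066] [557.5  66.2] [13.8 43.2] 56.8 circ 
flange 2964 [555.193  67.824  87.937] [86.712 87.97  89.116] [557.3  66.1] [66.7 65.7] 56.5 circ 
arm 844 [530.336   0.661  87.221] [85.39  87.333 88.744] [528.3  -3.2] [25.7 58.3] 69.0 circ 
post 170 [524.359   4.828 114.217] [100.76  115.387 117.491] [522.   22.1] [ 9.5 48.7] 8.8 circ 
posttop 107 [524.735   4.248 119.152] [114.049 116.259 117.694] [522.1  22.1] [ 9.3 48.7] 8.8 circ
```

The knob axis is at (557.4, 66.2) and the bar lies along 146.8°. I'll align, descend and grip.

Request:
jog_arm(increments=[0,0,-1.8,-5.8,1.5,0,60,0,0,0,0,0,40,60,0,0,0,0,0,40,60,0,0,0,0,0,40,60,0,0,0,0,0,9,60,0,0,0,0,0,0,60])

```text
t: 4.08
ee_pos: [558.0, 66.8, 93.9]
orientation: [-0.895, -3.011, 0.0]
ft_force: [0.7, 0.7, 0.2]
width: 52.9
grasp_force: 0.0
```

Request:
jog_arm(increments=[0,0,0,0,0,0,0,0,0,0,0,0,0,0,0,0,0,0,0,0,0,0,0,0,0,0,0,0])

```text
t: 4.58
ee_pos: [558.1, 66.2, 94.1]
orientation: [0.897, 3.01, 0.0]
ft_force: [-0.2, -0.1, 0.3]
width: 16.3
grasp_force: 0.0
```

```bash
cat > s.py <<'E'
from h import *
from scipy.spatial.transform import Rotation as Ro
o=get_obs(); R=Ro.from_rotvec(o["orientation"]).as_matrix()
print(o["t"],o["ee_pos"],"xang",np.degrees(np.arctan2(R[1,0],R[0,0])),"F",o["ft_force"],"M",o["moment"],"w",o["width"],"g",o["grasp_force"],"q6",o["qpos"][5],"tau6",o["joint_torque"][5])
E
python3 s.py
```

```text
4.575 [558.101  66.23   94.09 ] xang 146.79641742192285 F [-0.18  -0.052  0.337] M [-0.029 -0.027  0.019] w 16.26475768079015 g 0.0 q6 -0.8943555445579331 tau6 -0.0004464656740310602
```

Request:
jog_arm(increments=[0,0,0,0,0,0,0,0,0,0,0,0,0,0,0,0,4,0,0,0,0,0,0,3,0,0,0,0])

```text
t: 5.08
ee_pos: [558.0, 66.1, 93.9]
orientation: [1.082, 2.949, -0.0]
ft_force: [-1.7, -1.2, 4.1]
width: 14.1
grasp_force: 30.0
```

```bash
python3 s.py
```

```text
5.075 [557.976  66.053  93.896] xang 139.71531876819512 F [-1.723 -1.244  4.098] M [-0.378  0.228  0.169] w 14.144561106929272 g 29.997540414333344 q6 -0.7704868759752409 tau6 -0.3411576524376869
```

Request:
jog_arm(increments=[0,0,3,0,0,0,0,0,0,2,0,0,0,0])

```text
t: 5.32
ee_pos: [558.0, 66.1, 93.8]
orientation: [1.209, 2.9, -0.0]
ft_force: [-1.4, -2.8, 3.3]
width: 13.8
grasp_force: 30.0
```

```bash
python3 s.py
```

```text
5.325 [557.963  66.097  93.838] xang 134.741579053865 F [-1.435 -2.839  3.329] M [-0.454  0.216  0.149] w 13.808069982046186 g 29.995552897453308 q6 -0.6836833411451939 tau6 -0.14735659584403038
```

Request:
jog_arm(increments=[0,0,2,0,0,0,0])

```text
t: 5.45
ee_pos: [557.9, 66.1, 93.8]
orientation: [1.26, 2.878, -0.0]
ft_force: [-1.4, -2.4, 5.2]
width: 13.8
grasp_force: 30.0
```

```bash
python3 s.py
```

```text
5.45 [557.95   66.082  93.774] xang 132.7199110917214 F [-1.367 -2.356  5.17 ] M [-0.533  0.208  0.104] w 13.809317738569488 g 29.995480477809906 q6 -0.6484891648147013 tau6 -0.2460994105786085
```

Request:
jog_arm(increments=[0,0,2,0,0,0,0])

```text
t: 5.58
ee_pos: [558.0, 66.1, 93.7]
orientation: [1.31, 2.855, -0.0]
ft_force: [-1.0, -2.4, 4.3]
width: 14.0
grasp_force: 30.0
```

```bash
python3 s.py
```

```text
5.575 [557.992  66.094  93.742] xang 130.6946441062688 F [-1.008 -2.398  4.262] M [-0.634  0.184  0.173] w 13.977453823582909 g 29.9955877661705 q6 -0.6131550044360284 tau6 -0.2475690096616745
```

```bash
sed -i '$d' s.py; echo 'print(o["t"],o["ee_pos"],"xang %.2f"%np.degrees(np.arctan2(R[1,0],R[0,0])),"F",o["ft_force"],"M",o["moment"])'>>s.py
```

Request:
jog_arm(increments=[0,0,2,0,0,0,0])

```text
t: 5.7
ee_pos: [558.0, 66.1, 93.7]
orientation: [1.36, 2.832, -0.0]
ft_force: [-1.3, -2.8, 4.0]
width: 14.0
grasp_force: 30.0
```

```bash
python3 s.py
```

```text
5.7 [558.     66.138  93.728] xang 128.68 F [-1.331 -2.836  3.979] M [-0.64   0.206  0.148]
```

Request:
jog_arm(increments=[0,0,2,0,0,0,0])

```text
t: 5.82
ee_pos: [558.0, 66.1, 93.7]
orientation: [1.41, 2.807, -0.0]
ft_force: [-0.8, -3.8, 5.1]
width: 14.0
grasp_force: 30.0
```

```bash
python3 s.py
```

```text
5.825 [557.964  66.142  93.679] xang 126.68 F [-0.8   -3.751  5.063] M [-0.725  0.164  0.093]
```

Request:
jog_arm(increments=[0,0,2,0,0,0,0])

```text
t: 5.95
ee_pos: [558.0, 66.2, 93.7]
orientation: [1.458, 2.782, -0.0]
ft_force: [-1.5, -4.5, 4.9]
width: 13.9
grasp_force: 30.0
```

```bash
python3 s.py
```

```text
5.95 [557.989  66.157  93.688] xang 124.67 F [-1.471 -4.472  4.93 ] M [-0.719  0.187  0.113]
```

Request:
jog_arm(increments=[0,0,2,0,0,0,0])

```text
t: 6.08
ee_pos: [558.0, 66.2, 93.7]
orientation: [1.507, 2.756, -0.0]
ft_force: [-1.0, -4.4, 3.8]
width: 14.0
grasp_force: 30.0
```

```bash
python3 s.py
```

```text
6.075 [557.984  66.178  93.686] xang 122.67 F [-0.996 -4.395  3.817] M [-0.792  0.111  0.147]
```

Request:
jog_arm(increments=[0,0,2,0,0,0,0])

```text
t: 6.2
ee_pos: [558.0, 66.1, 93.7]
orientation: [1.555, 2.73, -0.0]
ft_force: [0.3, -4.4, 5.8]
width: 13.9
grasp_force: 30.0
```

```bash
python3 s.py
```

```text
6.2 [557.986  66.149  93.684] xang 120.67 F [ 0.325 -4.424  5.773] M [-0.853  0.129  0.165]
```

Request:
jog_arm(increments=[0,0,2,0,0,0,0])

```text
t: 6.32
ee_pos: [558.0, 66.2, 93.7]
orientation: [1.602, 2.702, -0.0]
ft_force: [-0.1, -5.4, 4.8]
width: 14.1
grasp_force: 30.0
```

```bash
python3 s.py
```

```text
6.325 [557.986  66.191  93.672] xang 118.67 F [-0.134 -5.433  4.831] M [-0.9    0.064  0.087]
```

Request:
jog_arm(increments=[0,0,2,0,0,0,0])

```text
t: 6.45
ee_pos: [558.0, 66.2, 93.7]
orientation: [1.649, 2.674, 0.0]
ft_force: [0.2, -5.4, 4.2]
width: 13.9
grasp_force: 30.0
```

```bash
python3 s.py
```

```text
6.45 [558.006  66.186  93.692] xang 116.67 F [ 0.197 -5.401  4.208] M [-0.943  0.085  0.113]
```

Request:
jog_arm(increments=[0,0,2,0,0,0,0])

```text
t: 6.58
ee_pos: [558.0, 66.2, 93.7]
orientation: [1.696, 2.645, 0.0]
ft_force: [0.1, -5.2, 3.8]
width: 13.9
grasp_force: 30.0
```

```bash
python3 s.py
```

```text
6.575 [558.021  66.192  93.697] xang 114.67 F [ 0.077 -5.164  3.82 ] M [-1.015  0.069  0.14 ]
```

Request:
jog_arm(increments=[0,0,2,0,0,0,0])

```text
t: 6.7
ee_pos: [558.0, 66.2, 93.7]
orientation: [1.742, 2.615, 0.0]
ft_force: [0.9, -5.1, 4.1]
width: 14.1
grasp_force: 30.0
```

```bash
python3 s.py
```

```text
6.7 [558.     66.207  93.686] xang 112.67 F [ 0.867 -5.133  4.068] M [-0.962  0.068  0.108]
```

Request:
jog_arm(increments=[0,0,2,0,0,0,0])

```text
t: 6.82
ee_pos: [558.0, 66.2, 93.7]
orientation: [1.787, 2.584, 0.0]
ft_force: [0.2, -4.6, 3.7]
width: 13.9
grasp_force: 30.0
```

```bash
python3 s.py
```

```text
6.825 [558.04   66.192  93.7  ] xang 110.67 F [ 0.15  -4.573  3.698] M [-1.03   0.01   0.176]
```

Request:
jog_arm(increments=[0,0,2,0,0,0,0])

```text
t: 6.95
ee_pos: [558.0, 66.2, 93.7]
orientation: [1.832, 2.552, 0.0]
ft_force: [-0.6, -5.7, 3.9]
width: 14.0
grasp_force: 30.0
```

```bash
python3 s.py
```

```text
6.95 [558.04   66.188  93.687] xang 108.67 F [-0.575 -5.722  3.92 ] M [-1.014  0.042  0.142]
```

Request:
jog_arm(increments=[0,0,2,0,0,0,0])

```text
t: 7.08
ee_pos: [558.0, 66.2, 93.7]
orientation: [1.876, 2.52, 0.0]
ft_force: [0.4, -4.8, 3.8]
width: 14.0
grasp_force: 30.0
```

```bash
python3 s.py
```

```text
7.075 [558.032  66.205  93.678] xang 106.67 F [ 0.428 -4.77   3.755] M [-1.034  0.024  0.125]
```

Request:
jog_arm(increments=[0,0,2,0,0,0,0])

```text
t: 7.2
ee_pos: [558.0, 66.2, 93.7]
orientation: [1.92, 2.487, 0.0]
ft_force: [0.1, -4.4, 4.4]
width: 14.1
grasp_force: 30.0
```

```bash
python3 s.py
```

```text
7.2 [558.043  66.218  93.685] xang 104.66 F [ 0.082 -4.447  4.409] M [-1.03   0.063  0.055]
```

Request:
jog_arm(increments=[0,0,2,0,0,0,0])

```text
t: 7.32
ee_pos: [558.1, 66.2, 93.7]
orientation: [1.963, 2.452, 0.0]
ft_force: [0.5, -5.3, 4.2]
width: 13.7
grasp_force: 30.0
```

```bash
python3 s.py
```

```text
7.325 [558.091  66.21   93.709] xang 102.65 F [ 0.518 -5.338  4.212] M [-0.989 -0.091 -0.089]
```

Request:
jog_arm(increments=[0,0,2,0,0,0,0])

```text
t: 7.45
ee_pos: [558.1, 66.2, 93.7]
orientation: [2.006, 2.418, 0.001]
ft_force: [0.8, -4.8, 3.7]
width: 13.9
grasp_force: 30.0
```

```bash
python3 s.py
```

```text
7.45 [558.138  66.213  93.71 ] xang 100.63 F [ 0.781 -4.807  3.673] M [-0.992 -0.014 -0.163]
```

Request:
jog_arm(increments=[0,0,2,0,0,0,0])

```text
t: 7.58
ee_pos: [558.1, 66.3, 93.7]
orientation: [2.048, 2.382, 0.001]
ft_force: [0.4, -5.4, 4.4]
width: 13.7
grasp_force: 30.0
```

```bash
python3 s.py
```

```text
7.575 [558.115  66.255  93.684] xang 98.61 F [ 0.444 -5.375  4.441] M [-1.058 -0.029 -0.285]
```

Request:
jog_arm(increments=[0,0,2,0,0,0,0])

```text
t: 7.7
ee_pos: [558.1, 66.2, 93.7]
orientation: [2.089, 2.346, 0.0]
ft_force: [-0.2, -4.6, 4.5]
width: 14.1
grasp_force: 30.0
```

```bash
python3 s.py
```

```text
7.7 [558.079  66.218  93.707] xang 96.64 F [-0.16  -4.606  4.455] M [-0.94   0.047  0.097]
```

Request:
jog_arm(increments=[0,0,2,0,0,0,0])

```text
t: 7.82
ee_pos: [558.0, 66.2, 93.7]
orientation: [2.128, 2.311, -0.0]
ft_force: [-0.1, -5.0, 3.9]
width: 14.0
grasp_force: 30.1
```

```bash
python3 s.py
```

```text
7.825 [558.     66.214  93.682] xang 94.71 F [-0.058 -4.958  3.921] M [-0.929  0.042  0.491]
```

The dip bottoms at about 98.6° and is back at steady at about 96.6°, so that's the centre. I'll turn back 2° and press gently.

Request:
jog_arm(increments=[0,0,-2,0,0,0,0,0,0,0,0,0,0,0])

```text
t: 8.07
ee_pos: [558.1, 66.2, 93.7]
orientation: [2.086, 2.349, 0.0]
ft_force: [-0.3, -5.6, 3.5]
width: 14.1
grasp_force: 30.0
```

```bash
python3 s.py
```

```text
8.075 [558.059  66.219  93.696] xang 96.78 F [-0.278 -5.627  3.468] M [-1.079 -0.038 -0.229]
```

Request:
jog_arm(increments=[0,0,0,0,0,1,0,0,0,0,0,0,0,0])

```text
t: 8.32
ee_pos: [558.0, 66.2, 92.7]
orientation: [2.086, 2.349, 0.0]
ft_force: [1.1, -5.8, 4.0]
width: 13.5
grasp_force: 30.0
```

Request:
jog_arm(increments=[0,0,0,0,0,1,0,0,0,0,0,0,0,0])

```text
t: 8.57
ee_pos: [558.1, 66.2, 91.7]
orientation: [2.086, 2.349, 0.0]
ft_force: [0.7, -5.6, 3.1]
width: 13.7
grasp_force: 30.0
```

```bash
python3 s.py
```

```text
8.575 [558.055  66.236  91.673] xang 96.77 F [ 0.68  -5.637  3.059] M [-1.011 -0.035 -0.142]
```

Request:
jog_arm(increments=[0,0,0,0,0,1,0,0,0,0,0,0,1,0])

```text
t: 8.82
ee_pos: [558.1, 66.2, 89.8]
orientation: [2.086, 2.348, 0.001]
ft_force: [-0.1, -5.5, 4.9]
width: 13.9
grasp_force: 30.0
```

Request:
jog_arm(increments=[0,0,0,0,0,1,0,0,0,0,0,0,0,0])

```text
t: 9.07
ee_pos: [558.1, 66.2, 88.7]
orientation: [2.086, 2.349, 0.0]
ft_force: [0.2, -4.7, 3.0]
width: 13.9
grasp_force: 30.0
```

Request:
jog_arm(increments=[0,0,0,0,0,1,0,0,0,0,0,0,0,0])

```text
t: 9.32
ee_pos: [558.1, 66.2, 87.6]
orientation: [2.086, 2.349, 0.0]
ft_force: [0.4, -4.7, 3.3]
width: 13.7
grasp_force: 30.0
```

Request:
jog_arm(increments=[0,0,0,0,0,1,0,0,0,0,0,0,0,0])

```text
t: 9.57
ee_pos: [558.1, 66.2, 86.7]
orientation: [2.086, 2.348, 0.001]
ft_force: [0.7, -4.4, 3.7]
width: 14.2
grasp_force: 30.0
```

```bash
python3 s.py
```

```text
9.575 [558.095  66.22   86.673] xang 96.76 F [ 0.694 -4.442  3.737] M [-1.043 -0.081 -0.178]
```

Going down smoothly, 7 mm in and below the up-position flange top without any rise in force. I'll finish to the firm stop.

Request:
jog_arm(increments=[0,0,0,0,0,1,0,0,0,0,0,0,0,0])

```text
t: 9.82
ee_pos: [558.1, 66.2, 85.7]
orientation: [2.086, 2.349, 0.001]
ft_force: [0.1, -4.6, 3.5]
width: 14.2
grasp_force: 30.0
```

Request:
jog_arm(increments=[0,0,0,0,0,1,0,0,0,0,0,0,0,0])

```text
t: 10.07
ee_pos: [558.1, 66.2, 85.0]
orientation: [2.086, 2.348, 0.001]
ft_force: [0.0, -5.6, 5.8]
width: 14.1
grasp_force: 30.0
```

Request:
jog_arm(increments=[0,0,0,0,0,0.5,0,0,0,0,0,0,0,0])

```text
t: 10.32
ee_pos: [558.1, 66.2, 84.9]
orientation: [2.086, 2.348, 0.001]
ft_force: [-2.1, -5.4, 10.7]
width: 13.7
grasp_force: 30.0
```

```bash
python3 s.py
```

```text
10.325 [558.124  66.222  84.919] xang 96.76 F [-2.075 -5.372 10.72 ] M [-1.052  0.431 -0.158]
```

Request:
jog_arm(increments=[0,0,0,0,0,0.8,0,0,0,0,0,0,0,0])

```text
t: 10.58
ee_pos: [558.2, 66.2, 84.8]
orientation: [2.086, 2.348, 0.001]
ft_force: [-3.4, -5.6, 19.2]
width: 13.8
grasp_force: 30.0
```

Request:
jog_arm(increments=[0,0,0,0,0,-1.8,0,0,0,0,0,0,0,50,0,0,0,0,0,0,50,0,0,0,0,0,0,50,0,0,0,0,0,-40,50,0,0,0,0,0,-60,50,0,0,0,0,0,-40,50,0,0,0,0,0,0,50,0,0,0,0,0,0,50])

```text
t: 11.7
ee_pos: [557.2, 66.3, 224.3]
orientation: [-2.085, -2.349, 0.001]
ft_force: [0.1, -0.1, 0.5]
width: 44.1
grasp_force: 0.0
```

```bash
sed -i 's/z>122/z>112/;s/z>83/z>72/;s/z<94)&~red/z<94)\&~red\&(z>76)/' w.py; python3 w.py w2.png
```

```text
11.7 [557.211  66.323 224.31 ] [-2.085 -2.349  0.001] [ 0.097  0.329  1.771  0.     1.044 -0.022]
tool x ang 96.8028851780254 z [-0.001  0.    -1.   ]
bartop 780 [557.83   67.166 118.612] [116.552 118.743 120.139] [557.9  66.1] [13.2 43.2] 6.9 circ 
flange 2828 [557.725  68.985  79.206] [77.842 79.067 80.426] [558.1  66.2] [67.5 66.2] 6.3 circ 
arm 654 [536.715  -1.251  86.963] [83.149 87.336 88.719] [529.1  -1.5] [22.1 58.6] 69.7 circ 
post 45 [528.089   4.956 108.256] [ 98.871 108.015 116.519] [528.4   4. ] [2.7 7.7] 20.2 circ 
posttop 15 [528.358   3.737 115.595] [113.32  115.808 116.867] [528.5   3.2] [1.2 6.5] 7.4 circ
```

View pics/w2.png

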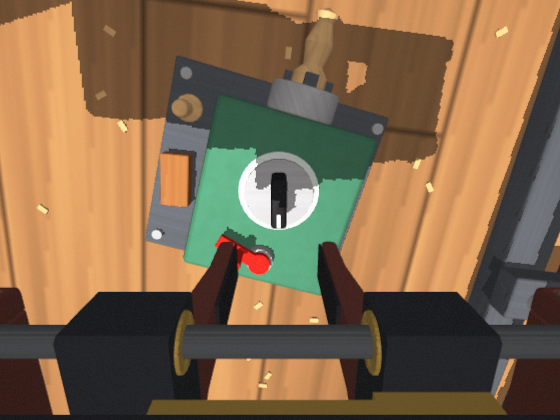

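The picture shows the bar with its white mark at (278,222), the flange sunk, and the keeper from (220,240) to its pivot at (260,262). The bar top at 118.6 and flange top at 79.1 confirm the knob is home. Next I'll pinch the post at about (524.6, 2.5).

Request:
jog_arm(increments=[0,0,0,-30,-20,0,50,0,0,0,-29.5,-20,0,50,0,0,0,0,0,0,50,0,0,0,0,0,0,50])

```text
t: 12.25
ee_pos: [525.1, 2.7, 224.2]
orientation: [-2.086, -2.348, 0.001]
ft_force: [-0.1, 0.3, 0.1]
width: 44.1
grasp_force: 0.0
```

```bash
python3 w.py w3.png
```

```text
12.25 [525.092   2.686 224.213] [-2.086 -2.348  0.001] [-0.018  0.276  1.847  0.     1.02  -0.136]
tool x ang 96.7671907551001 z [-0.002  0.    -1.   ]
bartop 960 [557.293  66.371 118.566] [116.157 118.759 120.197] [557.9  65.8] [14.2 42.8] 6.4 circ 
flange 3192 [556.114  67.214  79.303] [77.889 79.067 80.618] [558.   65.7] [66.9 66.8] 6.7 circ 
arm 884 [531.808  -0.075  87.267] [85.152 87.402 88.669] [530.6   1.7] [21.4 58.4] 58.4 circ 
post 147 [524.839   3.453 112.806] [100.788 115.674 117.167] [524.9   2.4] [9.1 9. ] 46.0 circ 
posttop 99 [524.896   2.486 116.065] [113.913 116.254 117.204] [524.9   2.4] [9.  8.9] 46.0 circ
```

View pics/w3.png

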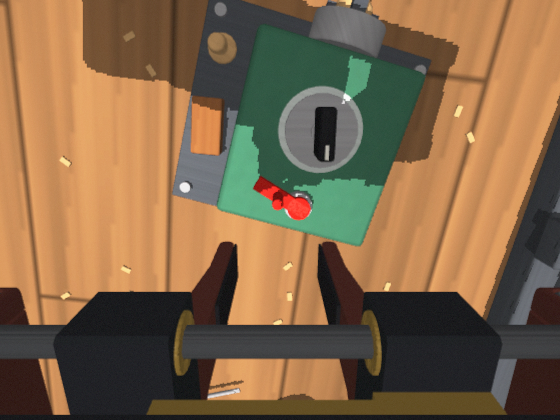

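The post top is at about (277,203) in the picture, which is (524.9, 2.4) in world coordinates, right under the TCP. I'll descend and pinch it.

Request:
jog_arm(increments=[0,0,0,0,0,50,50,0,0,0,0,0,50,50,0,0,0,0,0,31,50,0,0,0,0,0,0,50,0,0,0,0,0,0,0,0,0,0,0,0,0,0,0,0,0,0,0,0,0,0,0,0,0,0,0,0,0,0,0,0,0,0,0])

```text
t: 13.42
ee_pos: [525.1, 2.5, 94.9]
orientation: [-2.086, -2.349, -0.0]
ft_force: [-3.2, 0.1, 6.9]
width: 9.1
grasp_force: 30.0
```

```bash
python3 s.py; python3 - <<'E'
import numpy as np
P=np.array([546.3,-8.1]);a=np.radians(96.8);X=np.array([np.cos(a),np.sin(a)]);Y=np.array([np.sin(a),-np.cos(a)])
an=np.radians(np.r_[np.arange(153.4,81,-8.0),81.2,78]);Q=P+24*np.c_[np.cos(an),np.sin(an)];D=np.diff(Q,axis=0)
print(np.round(np.c_[np.degrees(an[1:]),Q[1:],D@X,D@Y],1))
E
```

```text
13.425 [525.127   2.478  94.914] xang 96.79 F [-3.157  0.097  6.882] M [ 0.028  0.584 -0.004]
[[ 1.454e+02  5.265e+02  5.500e+00  2.700e+00  2.000e+00]
 [ 1.374e+02  5.286e+02  8.100e+00  2.400e+00  2.400e+00]
 [ 1.294e+02  5.311e+02  1.040e+01  2.000e+00  2.700e+00]
 [ 1.214e+02  5.338e+02  1.240e+01  1.600e+00  2.900e+00]
 [ 1.134e+02  5.368e+02  1.390e+01  1.200e+00  3.100e+00]
 [ 1.054e+02  5.399e+02  1.500e+01  7.000e-01  3.300e+00]
 [ 9.740e+01  5.432e+02  1.570e+01  3.000e-01  3.300e+00]
 [ 8.940e+01  5.466e+02  1.590e+01 -2.000e-01  3.300e+00]
 [ 8.140e+01  5.499e+02  1.560e+01 -7.000e-01  3.300e+00]
 [ 8.120e+01  5.500e+02  1.560e+01 -0.000e+00  1.000e-01]
 [ 7.800e+01  5.513e+02  1.540e+01 -4.000e-01  1.300e+00]]
```

Request:
jog_arm(increments=[0,0,0,2.7,2,0,0,0,0,0,2.4,2.4,0,0,0,0,0,2,2.7,0,0,0,0,0,0,0,0,0])

```text
t: 13.92
ee_pos: [529.8, 10.7, 94.8]
orientation: [-2.084, -2.347, 0.003]
ft_force: [-7.2, 2.3, 10.4]
width: 9.4
grasp_force: 30.0
```

Request:
jog_arm(increments=[0,0,0,1.6,2.9,0,0,0,0,0,1.2,3.1,0,0,0,0,0,0.7,3.3,0,0,0,0,0,0,0,0,0])

```text
t: 14.42
ee_pos: [537.1, 16.2, 94.5]
orientation: [-2.083, -2.344, 0.004]
ft_force: [-10.9, 8.9, 13.6]
width: 9.2
grasp_force: 30.0
```

Request:
jog_arm(increments=[0,0,0,0.3,3.3,0,0,0,0,0,-0.2,3.3,0,0,0,0,0,0,0,0,0])

```text
t: 14.8
ee_pos: [545.1, 16.9, 94.3]
orientation: [-2.084, -2.346, 0.002]
ft_force: [-5.5, 6.8, 5.3]
width: 8.9
grasp_force: 30.0
```

```bash
python3 s.py
```

```text
14.8 [545.07   16.875  94.342] xang 96.76 F [-5.457  6.821  5.294] M [ 1.066  1.063 -0.086]
```

Request:
jog_arm(increments=[0,0,0,-0.9,3.3,0,0,0,0,0,0,0,0,0])

```text
t: 15.05
ee_pos: [548.2, 16.4, 94.3]
orientation: [-2.084, -2.345, 0.002]
ft_force: [-7.0, 5.9, 6.7]
width: 9.2
grasp_force: 30.0
```

Request:
jog_arm(increments=[0,0,0,-0.5,1.3,0,0,0,0,0,0,0,0,0])

```text
t: 15.3
ee_pos: [549.9, 15.8, 94.3]
orientation: [-2.084, -2.346, 0.002]
ft_force: [-4.7, 5.7, 5.6]
width: 8.9
grasp_force: 30.0
```

```bash
python3 s.py
```

```text
15.3 [549.944  15.838  94.321] xang 96.77 F [-4.745  5.674  5.616] M [ 0.9    0.987 -0.14 ]
```

Request:
jog_arm(increments=[0,0,0,-0.3,1,0,0,0,0,0,0,0,0,0])

```text
t: 15.55
ee_pos: [550.4, 15.8, 94.3]
orientation: [-2.084, -2.345, 0.003]
ft_force: [-6.2, 5.9, 7.3]
width: 9.2
grasp_force: 30.0
```

Request:
jog_arm(increments=[0,0,0,-0.2,0.8,0,0,0,0,0,0,0,0,0])

```text
t: 15.8
ee_pos: [550.5, 15.8, 94.3]
orientation: [-2.083, -2.344, 0.004]
ft_force: [-9.4, 6.3, 9.0]
width: 9.2
grasp_force: 30.0
```

```bash
python3 s.py
```

```text
15.8 [550.509  15.754  94.259] xang 96.75 F [-9.387  6.296  8.995] M [ 1.085  1.591 -0.049]
```

Request:
jog_arm(increments=[0,0,0,0,0.8,0,0,0,0,0,0,0,0,0])

```text
t: 16.05
ee_pos: [550.5, 15.8, 94.2]
orientation: [-2.082, -2.344, 0.006]
ft_force: [-11.7, 5.8, 11.8]
width: 9.4
grasp_force: 30.0
```

Request:
jog_arm(increments=[0,0,0,0,0,0,40,0,0,0,0,0,0,40,0,0,0,0,0,0,40,0,0,0,0,0,-30,40,0,0,0,0,0,-50,40,0,0,0,0,0,-50,40,0,0,0,-30,0,0,40,0,0,0,0,0,0,40,0,0,0,0,0,0,40])

```text
t: 17.18
ee_pos: [557.4, -14.9, 223.7]
orientation: [-2.086, -2.348, 0.001]
ft_force: [0.8, 0.3, -0.8]
width: 35.2
grasp_force: 0.0
```

```bash
python3 w.py w4.png
```

```text
17.175 [557.355 -14.874 223.654] [-2.086 -2.348  0.001] [-0.048  0.324  1.779  0.     1.039 -0.166]
tool x ang 96.76177170881621 z [-0.001  0.    -1.   ]
bartop 1005 [557.744  66.21  118.602] [116.58  118.744 120.135] [558.   65.8] [13.7 43.1] 7.1 circ 
flange 3469 [557.704  67.092  79.154] [77.853 79.077 80.477] [558.   65.7] [66.7 67.4] 34.8 circ 
arm 874 [548.842   8.746  87.438] [86.204 87.473 88.71 ] [550.4   9.8] [58.7 21. ] 77.8 circ 
post 147 [548.933  15.522 121.34 ] [103.126 116.185 117.673] [533.7   4.8] [48.7  9.2] 32.8 circ 
posttop 117 [548.607  14.651 125.417] [115.267 116.444 117.917] [533.1   5.7] [48.8  9.2] 29.7 circ
```

View pics/w4.png

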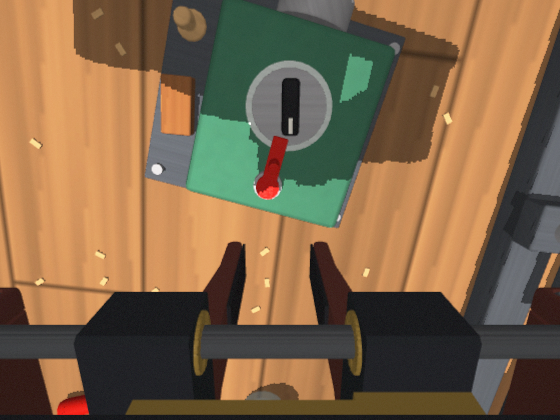

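The keeper runs from its pivot at (268,187) to its tip at (280,138), over the flange and pointing at the knob axis. It is against its stop. The knob is still home, and the pawn and wedge haven't moved.

```bash
python3 -c "
from workcell import job; print(job.close_job())"
```

```text
the job is handed in; nothing more can be done
None
```

The dividing head is locked and the job is handed in: the knob is pushed fully home at the notch, the red keeper is swung against its stop over the flange, and no bystander was touched.

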